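Clear the jeweller's bench and start the polisher

TASK

Clear the bench at the end of the job: put every brass cuff into the polisher's steel tub, lay every file down in the aluminium tray, and put every wooden bench pin into the wooden box, including a file left in the tub or a pin left in the tray. When all of them are put away, press the polisher's start button fully down and let it come up again. Leave the steel bench block and the phone where they are.

Things in the scene. Friction and masses are not known exactly. Their poses are not given: they have to be found in the camera images.
- cuff_a: open C-shaped brass cuff bangle, oval outline 70 mm (x) by 54 mm (y), band 24 mm tall and 4 mm thick, 90 g; lies on its band edge, z up; origin at the centre of the oval on its underside; the opening of the C (about 27 mm) is at -x. Can be gripped across the 54 mm width. May be absent
- cuff_b: open C-shaped brass cuff bangle, oval outline 70 mm (x) by 54 mm (y), band 24 mm tall and 4 mm thick, 90 g; lies on its band edge, z up; origin at the centre of the oval on its underside; the opening of the C (about 27 mm) is at -x. Can be gripped across the 54 mm width. May be absent
- cuff_c: open C-shaped brass cuff bangle, oval outline 70 mm (x) by 54 mm (y), band 24 mm tall and 4 mm thick, 90 g; lies on its band edge, z up; origin at the centre of the oval on its underside; the opening of the C (about 27 mm) is at -x. Can be gripped across the 54 mm width. May be absent
- file_a: flat hand file, 140 mm long along x, 80 g: wooden handle 70 x 22 x 16 mm from x = -70 mm to 0, steel blade 70 mm long, 14 mm wide from x = 0 to +70 mm; origin at mid-length on the underside, z up; balances about 15 mm on the handle side of the origin. May be absent
- file_b: flat hand file, 140 mm long along x, 80 g: wooden handle 70 x 22 x 16 mm from x = -70 mm to 0, steel blade 70 mm long, 14 mm wide from x = 0 to +70 mm; origin at mid-length on the underside, z up; balances about 15 mm on the handle side of the origin. May be absent
- file_c: flat hand file, 140 mm long along x, 80 g: wooden handle 70 x 22 x 16 mm from x = -70 mm to 0, steel blade 70 mm long, 14 mm wide from x = 0 to +70 mm; origin at mid-length on the underside, z up; balances about 15 mm on the handle side of the origin. May be absent; starts inside the polisher tub
- pin_a: jeweller's bench pin: worn wooden plate 100 (x) x 48 (y) x 18 mm, 70 g, with a slot 18 mm wide that runs in from its +x end to x = +10 mm (solid from -50 to +10); origin at the centre of the underside, z up. May be absent
- pin_b: jeweller's bench pin: worn wooden plate 100 (x) x 48 (y) x 18 mm, 70 g, with a slot 18 mm wide that runs in from its +x end to x = +10 mm (solid from -50 to +10); origin at the centre of the underside, z up. May be absent
- pin_c: jeweller's bench pin: worn wooden plate 100 (x) x 48 (y) x 18 mm, 70 g, with a slot 18 mm wide that runs in from its +x end to x = +10 mm (solid from -50 to +10); origin at the centre of the underside, z up. May be absent; starts inside the file tray
- tub_in (a point): centre of the inner floor of the steel tub of the polisher, a grey machine fixed to the bench; inside 150 (x) by 200 mm (y), walls 5 mm; floor 55 mm, rim 120 mm above the bench; axes follow the polisher, z up. A control deck, 60 mm (x) by 210 mm, its top 100 mm above the bench, adjoins the tub on its -x side (towards the robot)
- start_button_top (a point): centre of the top of the polisher's round start button (36 mm across), in the middle of the control deck; pressed straight down
- start_button (a joint): travel of the start button in m: 0 up, 0.008 fully down; spring return, about 5 N to hold it fully down
- file_tray_in (a point): centre of the inner floor of the aluminium file tray, fixed to the bench at the left or right side; inside 180 mm (x) by 130 mm (y), walls 5 mm thick, floor 5 mm and rim 45 mm above the bench; z up
- pin_box_in (a point): centre of the inner floor of the wooden box for bench pins, fixed to the bench on the other side; inside 184 mm (x) by 134 mm (y), walls 8 mm thick, floor 8 mm and rim 60 mm above the bench; z up
- bench_block: bystander: square steel bench block 60 x 60 x 20 mm, among the items; origin at the centre of its underside
- phone: bystander: dark phone lying flat, 150 x 74 x 9 mm; origin under its centre

How it is judged:
On the way, in this order (a step that is already met when the one before it is completed fails the run):
1. all cuffs in the tub, files lying in the tray and bench pins in the wooden box (x of cuff_a in the frame of tub_in between -0.078 and 0.078 m and y of cuff_a in the frame of tub_in between -0.103 and 0.103 m and z of cuff_a in the frame of tub_in between -0.01 and 0.06 m and x of cuff_b in the frame of tub_in between -0.078 and 0.078 m and y of cuff_b in the frame of tub_in between -0.103 and 0.103 m and z of cuff_b in the frame of tub_in between -0.01 and 0.06 m and x of cuff_c in the frame of tub_in between -0.078 and 0.078 m and y of cuff_c in the frame of tub_in between -0.103 and 0.103 m and z of cuff_c in the frame of tub_in between -0.01 and 0.06 m and x of file_a in the frame of file_tray_in between -0.09 and 0.09 m and y of file_a in the frame of file_tray_in between -0.065 and 0.065 m and z of file_a in the frame of file_tray_in between -0.01 and 0.035 m and angle between file_a's own x axis and vertical between 1.2 and 1.94 rad and x of file_b in the frame of file_tray_in between -0.09 and 0.09 m and y of file_b in the frame of file_tray_in between -0.065 and 0.065 m and z of file_b in the frame of file_tray_in between -0.01 and 0.035 m and angle between file_b's own x axis and vertical between 1.2 and 1.94 rad and x of file_c in the frame of file_tray_in between -0.09 and 0.09 m and y of file_c in the frame of file_tray_in between -0.065 and 0.065 m and z of file_c in the frame of file_tray_in between -0.01 and 0.035 m and angle between file_c's own x axis and vertical between 1.2 and 1.94 rad and x of pin_a in the frame of pin_box_in between -0.092 and 0.092 m and y of pin_a in the frame of pin_box_in between -0.067 and 0.067 m and z of pin_a in the frame of pin_box_in between -0.01 and 0.05 m and x of pin_b in the frame of pin_box_in between -0.092 and 0.092 m and y of pin_b in the frame of pin_box_in between -0.067 and 0.067 m and z of pin_b in the frame of pin_box_in between -0.01 and 0.05 m and x of pin_c in the frame of pin_box_in between -0.092 and 0.092 m and y of pin_c in the frame of pin_box_in between -0.067 and 0.067 m and z of pin_c in the frame of pin_box_in between -0.01 and 0.05 m), for 0.2 s.
2. start button fully down (value of joint start_button above 0.0068 m), for 0.1 s.
3. start button released (value of joint start_button below 0.002 m), for 0.2 s.
At the end, for the whole second after the job is handed in: Origins inside the walls: each cuff in the tub, under 60 mm above its floor; each file in the tray, under 35 mm, within 21 degrees of level; each pin in the wooden box, under 50 mm. All at rest (0.03 m/s). Button up (under 2 mm), after a press of 6.8 mm or more once all was put away (all of step 1 and linear speed of each of cuff_a, cuff_b, cuff_c, file_a, file_b, file_c, pin_a, pin_b, pin_c below 0.03 m/s and value of joint start_button below 0.002 m); the robot touches nothing.
It fails at once if the steel bench block or the phone is moved more than 50 mm from its place (distance of any of bench_block, phone from where it was at the start of the episode above 0.05 m).
Of cuff_a, cuff_b, cuff_c, file_a, file_b, file_c, pin_a, pin_b, pin_c only 7 to 9 are there at a start; the rules pass over those that are not, and their reading is None.
At some moment in a run one of cuff_a, cuff_b, cuff_c, file_a, file_b, file_c may be knocked a few centimetres aside while the robot is not near it.
Once in a run the grip may slacken for a moment while it holds something.
It also fails if it takes over 208 s, if anything falls off the work surface, if the arm or the gripper's body presses on something with over 40 N, if the wrist force passes 120 N, or if a joint passes its speed limit or range.

ROBOT

A 6-joint arm with a two-finger parallel gripper is mounted at the origin on the work surface. World frame = base frame: x ahead of the robot, y to its left, z up, the work surface at z = 0. Lengths are in m, angles in rad, forces in N, time in s.
With the tool pointing down it reaches from about 0.35 to 0.775 m from the base axis. Payload 5.5 kg.
Tool frame: the origin (TCP) lies between the finger pads; the fingertips stand 8 mm ahead of it and the grasp point (between the pads) lies 11 mm behind it; z points along the fingers, y is the line along which they close (so a half turn about z gives the same grasp; the last joint's range is limited). The gripper opens to 85 mm and grips with 20 to 120 N. Pads are 22 mm wide; open, the fingers measure 114 mm over their backs; the gripper's body (76 mm by 85 mm) begins 54 mm behind the grasp point. The pads swing forward as they close: fully open they stand 13 mm farther back than shut.
Start: joints at [1.188, 0.313, 0.046, 1.304, 0, 1.431], TCP at [0.138, 0.558, 0.239] pointing down, gripper open.
Joint ranges: [-2.76, 2.76], [-0.86, 1.69], [-1.03, 1.26], [-2.2, 2.34], [-1.47, 1.5], [-3.14, 3.14]. Speed limits (rad/s): [2.57, 2.57, 3.14, 3.14, 3.14, 3.14].

INTERFACE

Orientations are given as a unit quaternion [w, x, y, z].
In Python, from workcell import env gives the robot as it stands.
- The arm moves only by the tool move_arm, never from a script. Its argument "moves" is one flat list of numbers, 5 for each row, row after row: the shift along the world's x, y, z in m, then the turn about the world's z in rad, then the finger opening in m, from 0 to 0.0854. A call has 1 to 12 rows; each row is the pose to reach, as a shift and turn from the pose commanded when the call began; what a row does not reach only later rows make up. A row lasts 1/12 s, in which the tool goes at most 41.7 mm and 7.16 degrees, less where a joint would pass 70% of its speed; a pose out of reach is approached as far as the arm can. A call with a gripper value outside its range is refused whole. The fingers move at their own pace and stop on an object; "newtons" is the grip in N (left out, the last holds). Time passes only in rows, so rows that repeat a pose let the fingers close. It gives the time, the measured TCP pose, the force, the opening and the grip force at its end, in the units of the state.
- env.get_state(): the state, without advancing time (a new reading comes with each control period).
- env.read_camera(name): name is "side" or "top" or "wrist"; returns a dict with "pixels" (400x640x3 uint8, red, green, blue), "camera_matrix" (3x3 intrinsics, pixels), "rvec" (rotation vector, rad) and "tvec" (3), from world to camera coordinates, as OpenCV has them. Camera axes: x right, y down, z forward; pixel columns grow to the right and rows downward; lengths in m; the calibration is good to about 2 mm. A picture is of the moment at which its call begins. There is no depth.
- env.hand_in(): hands the job in; it is judged then, once.
The state is a dict: "clock": time; "joint_pos": joint angles; "qvel": joint speeds; "tau": joint torques, N m; "tcp_pos": TCP position; "orientation": TCP orientation; "wrist_force": force on the tool from outside, world axes, zero at the start; "ft_torque": the same for the moment, N m; "finger_gap": finger opening in m; "grip_force": force on a finger pad.
Only numpy, scipy, OpenCV 4.12 (cv2) and the standard library are available. Lean on these libraries where they do the work, as an engineer would, in place of code of your own. Each camera call takes 0.05 s, during which the arm holds its last target. There are 200 camera calls.

## Working session

There is one attempt and no reset: what is moved stays moved. The work goes in short steps, Python scripts to look and compute and a tool call to move; the robot and the scene stay as the last step left them, time stands still between calls to the robot, and variables do not carry over. Pictures are saved under pics/ and viewed, at most 14 in all, crops included, and the job is handed in when it is done.

Besides the shell and the picture viewer there is one more tool, called after "Call:" by a JSON object that holds its "api" and its "payload". move_arm: Moves the arm, as the interface text tells. Its arguments: {"type":"object","properties":{"moves":{"type":"array"},"newtons":{"type":"number"}},"required":["moves"]}

```bash
mkdir -p pics; cat > h.py <<'E'
import numpy as np, cv2
from workcell import env
def cam(n):
    c=env.read_camera(n); c['R']=cv2.Rodrigues(np.array(c['rvec'],float))[0]; c['t']=np.array(c['tvec'],float).ravel(); c['K']=np.array(c['camera_matrix'],float); return c
def save(c,f): cv2.imwrite('pics/'+f,c['pixels'][:,:,::-1])
def ray(c,uv,z):
    d=c['R'].T@np.linalg.inv(c['K'])@np.array([uv[0],uv[1],1.]); o=-c['R'].T@c['t']
    return o+d*(z-o[2])/d[2]
def proj(c,p):
    q=c['K']@(c['R']@np.array(p,float)+c['t']); return q[:2]/q[2]
E
python3 - <<'E'
from h import *
for n in ['top','side']:
    c=cam(n); save(c,n+'0.png'); print(n,c['K'].tolist(),-c['R'].T@c['t'])
s=env.get_state(); print(s['clock'],s['tcp_pos'],s['orientation'])
E
```

```text
top [[426.5671306702673, 0.0, 322.9346382631189], [0.0, 426.5671306702673, 198.37686749830988], [0.0, 0.0, 1.0]] [0.48806657 0.01582535 1.21184662]
side [[511.07957675972887, 0.0, 322.4648025213961], [0.0, 511.07957675972887, 204.44571378428842], [0.0, 0.0, 1.0]] [ 0.44571667 -0.95407883  0.96170677]
0.1 [0.13806924 0.55768622 0.23848471] [-2.16577939e-04  1.21118457e-01  9.92637685e-01 -8.35593781e-04]
```

View pics/top0.png

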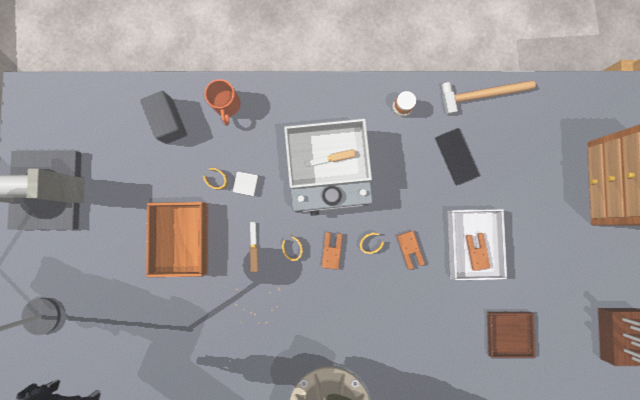

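View pics/side0.png

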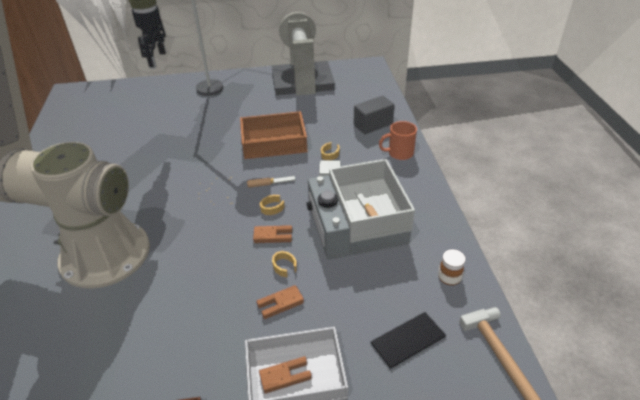

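The top view shows three cuffs at about (215,179), (292,249) and (372,243). There is a file at (254,247) and another in the tub at (333,157). The pins are at (332,251), (411,250) and in the tray at (478,252). The box is at (177,240), the button at (332,195), the block at (247,184) and the phone at (458,157). The side view agrees.

```bash
cat > meas.py <<'E'
from h import *
def comps(c,x0=140,x1=520,y0=110,y1=290,smin=90,amin=60):
    hsv=cv2.cvtColor(c['pixels'],cv2.COLOR_RGB2HSV)
    m=((hsv[...,1]>smin)&(hsv[...,2]>60)&(hsv[...,0]<30)).astype(np.uint8)
    m[:y0]=0;m[y1:]=0;m[:,:x0]=0;m[:,x1:]=0
    n,l,st,ce=cv2.connectedComponentsWithStats(m)
    return [( (l==i).astype(np.uint8),st[i],ce[i],np.median(hsv[l==i],0)) for i in range(1,n) if st[i,4]>amin]
def rect(c,m,z):
    ys,xs=np.nonzero(m); P=np.array([ray(c,(x,y),z)[:2] for x,y in zip(xs,ys)],np.float32)*1000
    r=cv2.minAreaRect(P); b=cv2.boxPoints(r)
    (cx,cy),(w,h),_=r; e=b[1]-b[0]; f=b[2]-b[1]; L=e if np.linalg.norm(e)>np.linalg.norm(f) else f
    return np.array([cx,cy]),max(w,h),min(w,h),np.degrees(np.arctan2(L[1],L[0]))%180,P.mean(0)
if __name__=='__main__':
    c=cam('top')
    for m,st,ce,col in comps(c):
        print(st,ce.round(0),col,[np.round(x,1) for x in rect(c,m,0.015)])
    big=cv2.resize(c['pixels'][130:290,140:520],None,fx=2.1,fy=2.1,interpolation=cv2.INTER_CUBIC); cv2.imwrite('pics/crop.png',big[:,:,::-1])
    for n,uv,z in [('tubTL',(286,124),.12),('tubTR',(366,121),.12),('tubBL',(291,186),.12),('tubBR',(370,183),.12),('btn',(332,195),.105),('block',(247,184),.02),('trayTL',(450,209),.045),('trayBR',(505,278),.045),('boxTL',(148,203),.06),('boxBR',(206,276),.06)]: print(n,ray(c,uv,z).round(3))
E
python3 meas.py
```

```text
[216 110  22  15 153] [226. 115.] [  8. 124. 154.] [array([808.5, 292.5]), np.float64(60.0), np.float64(40.6), np.float32(89.9), array([815.6, 293.6], dtype=float32)]
[328 150  27  11 155] [342. 155.] [ 17.  94. 234.] [array([697.5, -34.3]), np.float64(77.0), np.float64(19.2), np.float32(102.5), array([698. , -36.8], dtype=float32)]
[203 168  24  21 126] [217. 179.] [ 20. 128. 220.] [array([631.3, 320.1]), np.float64(67.4), np.float64(53.9), np.float32(54.0), array([629.6, 317.6], dtype=float32)]
[ 146  202   62   75 4463] [176. 239.] [ 12. 135. 165.] [array([462.4, 426.5]), np.float64(206.2), np.float64(169.2), np.float32(0.6), array([461.8, 427. ], dtype=float32)]
[397 231  28  38 530] [410. 248.] [ 12. 137. 209.] [array([ 431.5, -226.2]), np.float64(98.8), np.float64(48.3), np.float32(18.5), array([ 436.5, -224.6], dtype=float32)]
[322 232  20  37 506] [331. 252.] [ 12. 137. 210.] [array([430.1,  -6.5]), np.float64(98.3), np.float64(47.4), np.float32(172.8), array([424.7,  -6. ], dtype=float32)]
[359 233  25  21 126] [370. 244.] [ 20.  127.5 228. ] [array([ 450.2, -116.7]), np.flo
[... 166 characters left out ...]
np.float64(98.4), np.float64(48.3), np.float32(9.9), array([ 421.6, -414.4], dtype=float32)]
[282 237  21  24 124] [293. 250.] [ 19. 123. 220.] [array([436.6, 103.8]), np.float64(63.1), np.float64(55.0), np.float32(45.0), array([431.1, 101.9], dtype=float32)]
[250 245   8  27 164] [253. 258.] [ 14.  99. 182.] [array([409.1, 211.4]), np.float64(72.5), np.float64(17.7), np.float32(3.6), array([408.6, 211.2], dtype=float32)]
tubTL [0.762 0.113 0.12 ]
tubTR [ 0.769 -0.095  0.12 ]
tubBL [0.6   0.099 0.12 ]
tubBR [ 0.607 -0.104  0.12 ]
btn [ 0.577 -0.006  0.105]
block [0.616 0.231 0.02 ]
trayTL [ 0.543 -0.33   0.045]
trayBR [ 0.356 -0.475  0.045]
boxTL [0.56  0.491 0.06 ]
boxBR [0.364 0.33  0.06 ]
```

View pics/crop.png

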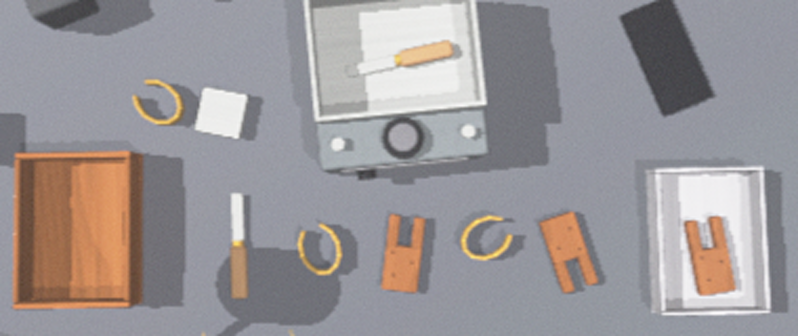

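```bash
cat > plan.py <<'E'
from h import *
def yaw(s):
    w,x,y,z=s['orientation']; return np.degrees(np.arctan2(1-2*(x*x+z*z),2*(x*y-w*z)))
def to(*tg):   # targets: x,y,z,toolyaw deg
    s=env.get_state(); p=np.array(s['tcp_pos']); a=yaw(s); print('t',s['clock'],'tcp',p.round(4),'yaw',round(a,1),'gap',round(float(s['finger_gap']),4))
    for x,y,z,t in tg:
        d=(t-a+90)%180-90; print(np.round(np.array([x,y,z])-p,3),'turn',round(np.radians(d),3))
E
python3 - <<'E'
from meas import *; from plan import to
c=cam('top')
for m,st,ce,col in comps(c):
    if 100<st[4]<140 and st[1]>150:
        for z in(.012,.024):
            ys,xs=np.nonzero(m); P=np.array([ray(c,(x,y),z)[:2] for x,y in zip(xs,ys)],np.float32)*1000
            e=cv2.fitEllipseDirect(P); ang=(e[2]+90)%180
            mn=P.mean(0); print('cuff',z,np.round(e[0],1),np.round(e[1],1),'major',round(ang,1),'xdir',np.round(mn-e[0],1),P.min(0),P.max(0))
    if st[1]==150: print('tubfile',rect(c,m,.071))
print(to((.427,.212,.15,93.6)))
E
```

```text
tubfile (array([687.65307617, -32.2554512 ]), 72.7710952758789, 18.037334442138672, np.float32(102.56248), array([688.17377 , -34.098263], dtype=float32))
cuff 0.012 [633.4 323.2] [48.6 66. ] major 54.9 xdir [-3.7 -4.6] [605.26935 291.3527 ] [662.2942  356.90137]
cuff 0.024 [631.9 320.1] [48.1 65.4] major 54.9 xdir [-3.7 -4.6] [604.09717 288.59705] [660.5517  353.49017]
cuff 0.012 [ 450.7 -117.3] [49.8 63.1] major 116.1 xdir [-2.9  3. ] [ 422.26962 -150.64352] [477.9668  -83.43661]
cuff 0.024 [ 451. -116.] [49.3 62.5] major 116.1 xdir [-2.9  3. ] [ 422.92767 -148.97862] [478.06778 -82.44386]
cuff 0.012 [436.6 104.4] [49.8 63.9] major 21.7 xdir [-5.3 -2.3] [403.11838   76.017166] [467.07706 132.06311]
cuff 0.024 [437.1 103.5] [49.3 63.3] major 21.7 xdir [-5.2 -2.3] [403.96796  75.41517] [467.287   130.90057]
t 0.2 tcp [0.1382 0.5579 0.2387] yaw 76.1 gap 0.0854
[ 0.289 -0.346 -0.089] turn 0.306
None
```

Call:
{"api": "move_arm", "payload": {"moves": [0.312,-0.45,0,0.4,0.06,0.312,-0.45,0,0.4,0.06,0.312,-0.45,0,0.4,0.06,0.312,-0.45,0,0.4,0.06,0.312,-0.45,0,0.4,0.06,0.312,-0.45,0,0.4,0.06,0.312,-0.45,0,0.4,0.06,0.312,-0.45,0,0.4,0.06,0.312,-0.45,0,0.4,0.06,0.312,-0.45,0,0.4,0.06,0.312,-0.45,0,0.4,0.06,0.312,-0.45,0,0.4,0.06], "newtons": 50}}

```text
clock: 1.2
tcp_pos: [0.4198, 0.1511, 0.2395]
orientation: [0.0, -0.078, 0.997, 0.0]
wrist_force: [0.5, 0.5, 0.2]
finger_gap: 0.0598
grip_force: 0.0
```

Call:
{"api": "move_arm", "payload": {"moves": [0.01,-0.54,0,0,0.066,0.01,-0.54,0,0,0.066,0.01,-0.54,0,0,0.066,0.01,-0.54,0,0,0.066,0.01,-0.54,0,0,0.066,0.01,-0.54,0,0,0.066,0.01,-0.54,0,0,0.066,0.01,-0.54,0,0,0.066,0.01,-0.54,0,0,0.066,0.01,-0.54,0,0,0.066,0.01,-0.54,0,0,0.066,0.01,-0.54,0,0,0.066]}}

```text
clock: 2.2
tcp_pos: [0.4279, -0.3489, 0.2392]
orientation: [0.0, -0.078, 0.997, 0.0]
wrist_force: [0.1, 0.8, -0.2]
finger_gap: 0.0656
grip_force: 0.0
```

```bash
python3 - <<'E'
from plan import *
to((.407,-.411,.12,99.9),(.407,-.411,.02,99.9))
save(cam('wrist'),'w1.png')
E
```

```text
t 2.2 tcp [ 0.4279 -0.3489  0.2392] yaw 99.0 gap 0.0656
[-0.021 -0.062 -0.119] turn 0.016
[-0.021 -0.062 -0.219] turn 0.016
```

View pics/w1.png

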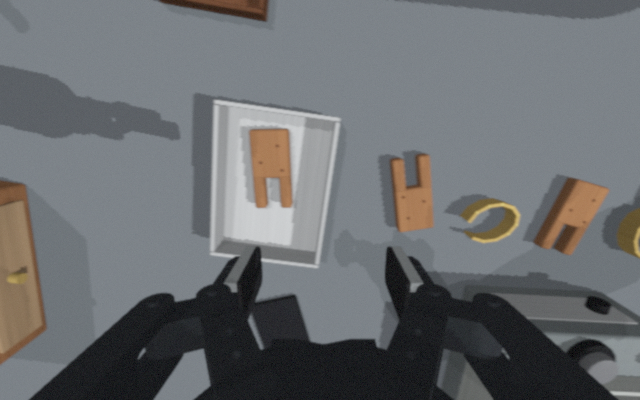

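The wrist view shows the tray pin at about (271,170) and the other pin at (412,200), as the top view has them. I'm going down on the tray pin.

Call:
{"api": "move_arm", "payload": {"moves": [-0.021,-0.062,-0.1,0.016,0.066,-0.021,-0.062,-0.1,0.016,0.066,-0.021,-0.062,-0.1,0.016,0.066,-0.021,-0.062,-0.14,0.016,0.066,-0.021,-0.062,-0.18,0.016,0.066,-0.021,-0.062,-0.21,0.016,0.066,-0.021,-0.062,-0.222,0.016,0.066,-0.021,-0.062,-0.222,0.016,0.066,-0.021,-0.062,-0.222,0.016,0.044,-0.021,-0.062,-0.222,0.016,0.04,-0.021,-0.062,-0.222,0.016,0.04,-0.021,-0.062,-0.222,0.016,0.04]}}

```text
clock: 3.25
tcp_pos: [0.4074, -0.4083, 0.0173]
orientation: [-0.0, -0.087, 0.996, 0.0]
wrist_force: [-1.2, -0.4, -0.3]
finger_gap: 0.0401
grip_force: 0.1
```

```bash
python3 - <<'E'
from plan import *
c=cam('wrist'); save(c,'w2.png'); print(proj(c,env.get_state()['tcp_pos']))
save(cam('side'),'s2.png')
im=cv2.imread('pics/s2.png')[300:400,220:380]; a=cv2.imread('pics/w2.png'); cv2.imwrite('pics/m2.png',np.vstack([cv2.resize(a,(640,400))[150:],cv2.resize(im,(480,300))[:, :480] if 0 else np.pad(cv2.resize(im,(480,300)),((0,0),(0,160),(0,0)))]))
E
```

```text
[321.77350423 261.84099158]
```

View pics/m2.png

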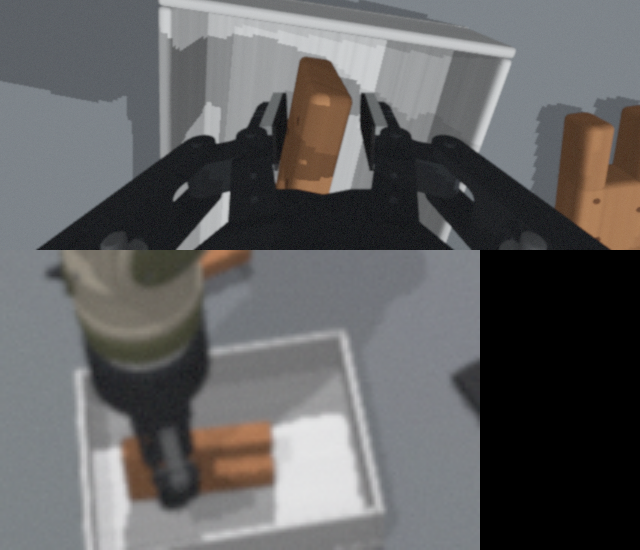

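The pin has tipped up between the fingers because the grip was too high. I'll open, let it drop, go lower and close again.

Call:
{"api": "move_arm", "payload": {"moves": [0,0,0,0,0.068,0,0,0,0,0.068,0,0,0,0,0.068,0,0,0,0,0.068,0,0,-0.003,0,0.068,0,0,-0.006,0,0.068,0,0,-0.006,0,0.068]}}

```text
clock: 3.93
tcp_pos: [0.4071, -0.4084, 0.0105]
orientation: [-0.0, -0.086, 0.996, 0.001]
wrist_force: [0.4, 0.1, -0.9]
finger_gap: 0.0681
grip_force: 0.0
```

```bash
python3 - <<'E'
from plan import *
c=cam('wrist'); save(c,'w3.png')
E
```

```text
(no output)
```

View pics/w3.png

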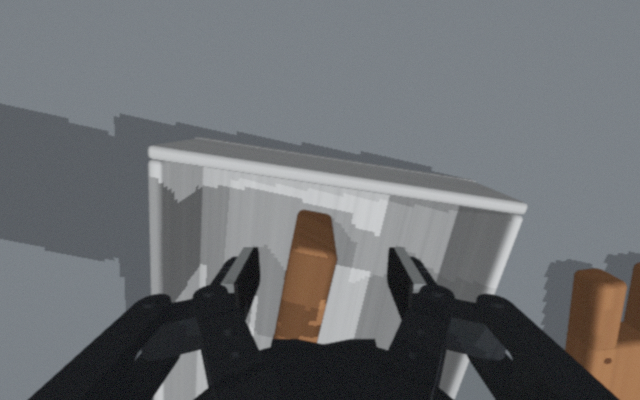

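The pin now stands on its 18 mm edge between the fingers, at about (310,280). That grip is easier, so I'll raise a little and close on it.

Call:
{"api": "move_arm", "payload": {"moves": [0,0,0.01,0,0.068,0,0,0.01,0,0.05,0,0,0.01,0,0.01,0,0,0.01,0,0.01,0,0,0.01,0,0.01,0,0,0.01,0,0.01,0,0,0.01,0,0.01,0,0,0.01,0,0.01,0,0,0.03,0,0.01,0,0,0.05,0,0.01,0,0,0.07,0,0.01,0,0,0.07,0,0.01]}}

```text
clock: 4.98
tcp_pos: [0.4088, -0.4105, 0.0847]
orientation: [0.001, -0.087, 0.996, -0.002]
wrist_force: [0.8, -0.3, -1.0]
finger_gap: 0.0172
grip_force: 48.8
```

Call:
{"api": "move_arm", "payload": {"moves": [0,0.02,0.04,0,0.01,0,0.04,0.08,0,0.01,0.033,0.795,0.12,-0.16,0.01,0.033,0.795,0.12,-0.16,0.01,0.033,0.795,0.12,-0.16,0.01,0.033,0.795,0.12,-0.16,0.01,0.033,0.795,0.12,-0.16,0.01,0.033,0.795,0.12,-0.16,0.01,0.033,0.795,0.12,-0.16,0.01,0.033,0.795,0.12,-0.16,0.01,0.033,0.795,0.12,-0.16,0.01,0.033,0.795,0.12,-0.16,0.01]}}

```text
clock: 5.98
tcp_pos: [0.4245, 0.0459, 0.18]
orientation: [-0.001, -0.006, 1.0, 0.0]
wrist_force: [0.4, -0.6, -0.6]
finger_gap: 0.0174
grip_force: 48.9
```

Call:
{"api": "move_arm", "payload": {"moves": [0,0.38,0,0,0.01,0,0.38,0,0,0.01,0,0.38,0,0,0.01,0,0.38,0,0,0.01,0,0.38,0,0,0.01,0,0.38,0,0,0.01,0,0.38,0,0,0.01,0,0.38,0,0,0.01,0,0.38,0,0,0.01,0,0.38,0,0,0.01]}}

```text
clock: 6.82
tcp_pos: [0.4246, 0.4297, 0.1787]
orientation: [-0.0, -0.009, 1.0, 0.001]
wrist_force: [0.6, 0.3, -0.0]
finger_gap: 0.0173
grip_force: 49.2
```

```bash
python3 - <<'E'
from plan import *
to((.442,.385,.027,90))
E
```

```text
t 6.8167 tcp [0.4246 0.4297 0.1787] yaw 91.1 gap 0.0173
[ 0.017 -0.045 -0.152] turn -0.018
```

Call:
{"api": "move_arm", "payload": {"moves": [0.017,-0.045,-0.04,0,0.01,0.017,-0.045,-0.08,0,0.01,0.017,-0.045,-0.12,0,0.01,0.017,-0.045,-0.145,0,0.01,0.017,-0.045,-0.151,0,0.01,0.017,-0.045,-0.151,0,0.01,0.017,-0.045,-0.151,0,0.034,0.017,-0.045,-0.151,0,0.034,0.017,-0.045,-0.151,0,0.034,0.017,-0.045,-0.11,0,0.034,0.017,-0.045,-0.07,0,0.034,0.017,-0.045,0,0,0.034]}}

```text
clock: 7.82
tcp_pos: [0.4412, 0.3782, 0.1523]
orientation: [-0.002, -0.007, 1.0, -0.001]
wrist_force: [1.6, 1.1, 0.1]
finger_gap: 0.0339
grip_force: 0.0
```

```bash
python3 - <<'E'
from plan import *; from meas import *
to((.427,.212,.1,93.6),(.427,.212,.010,93.6))
c=cam('top')
for m,st,ce,col in comps(c):
    if 150<st[4]<190: print(rect(c,m,.012)); 
a=cam('wrist'); save(a,'w4.png')
E
```

```text
t 7.8167 tcp [0.4412 0.3782 0.1523] yaw 90.8 gap 0.0339
[-0.014 -0.166 -0.052] turn 0.049
[-0.014 -0.166 -0.142] turn 0.049
(array([809.30267334, 293.23956299]), 60.16972732543945, 40.72432327270508, np.float32(89.90364), array([816.401 , 294.3407], dtype=float32))
(array([408.93981934, 211.9473114 ]), 72.6850814819336, 17.903371810913086, np.float32(3.6073754), array([408.89725, 211.71927], dtype=float32))
```

View pics/w4.png

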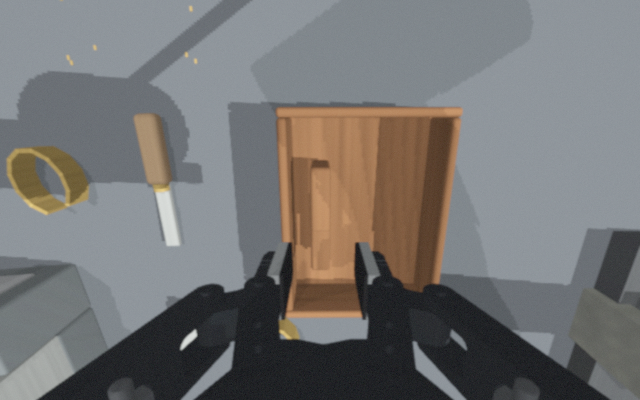

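The pin is in the box, standing on edge at about (320,220). File_a comes next.

Call:
{"api": "move_arm", "payload": {"moves": [-0.014,-0.166,-0.03,0.049,0.05,-0.014,-0.166,-0.03,0.049,0.05,-0.014,-0.166,-0.03,0.049,0.05,-0.014,-0.166,-0.03,0.049,0.05,-0.014,-0.166,-0.06,0.049,0.05,-0.014,-0.166,-0.1,0.049,0.05,-0.014,-0.166,-0.13,0.049,0.05,-0.014,-0.166,-0.14,0.049,0.05,-0.014,-0.166,-0.14,0.049,0.05,-0.014,-0.166,-0.14,0.049,0.012,-0.014,-0.166,-0.14,0.049,0.012,-0.014,-0.166,-0.14,0.049,0.012]}}

```text
clock: 8.92
tcp_pos: [0.4296, 0.2133, 0.0138]
orientation: [0.001, -0.031, 1.0, 0.0]
wrist_force: [-0.3, -0.1, -0.6]
finger_gap: 0.0207
grip_force: 50.0
```

Call:
{"api": "move_arm", "payload": {"moves": [0,0,0,0,0.012,0,0,0,0,0.012,0,0,0.03,0,0.012,0,0,0.06,0,0.012,0,-0.04,0.1,0,0.012,0,-0.08,0.13,0,0.012,0,-0.12,0.13,0,0.012,0,-0.16,0.13,0,0.012,0,-0.2,0.13,0,0.012,0,-0.24,0.13,0,0.012,0,-0.28,0.13,0,0.012,0,-0.32,0.13,0,0.012]}}

```text
clock: 9.92
tcp_pos: [0.4283, -0.0996, 0.1432]
orientation: [0.001, -0.031, 1.0, -0.0]
wrist_force: [1.0, 0.5, -2.0]
finger_gap: 0.0202
grip_force: 50.1
```

Call:
{"api": "move_arm", "payload": {"moves": [0.007,-0.327,0,-0.063,0.012,0.007,-0.327,0,-0.063,0.012,0.007,-0.327,0,-0.063,0.012,0.007,-0.327,0,-0.063,0.012,0.007,-0.327,0,-0.063,0.012,0.007,-0.327,0,-0.063,0.012,0.007,-0.327,0,-0.063,0.012,0.007,-0.327,0,-0.063,0.012,0.007,-0.327,0,-0.063,0.012]}}

```text
clock: 10.67
tcp_pos: [0.4355, -0.432, 0.1423]
orientation: [0.001, 0.003, 1.0, -0.002]
wrist_force: [1.6, -0.1, -1.1]
finger_gap: 0.0206
grip_force: 50.1
```

```bash
python3 - <<'E'
from plan import *
to((.435,-.425,.0205,90))
E
```

```text
t 10.6667 tcp [ 0.4355 -0.432   0.1423] yaw 89.7 gap 0.0206
[-0.001  0.007 -0.122] turn 0.006
```

Call:
{"api": "move_arm", "payload": {"moves": [0,0.004,-0.04,0,0.012,0,0.004,-0.08,0,0.012,0,0.004,-0.11,0,0.012,0,0.004,-0.12,0,0.012,0,0.004,-0.12,0,0.012,0,0.004,-0.12,0,0.012,0,0.004,-0.12,0,0.032,0,0.004,-0.12,0,0.032,0,0.004,-0.12,0,0.032,0,0.004,-0.08,0,0.032,0,0.004,-0.04,0,0.032,0,0.004,0,0,0.032]}}

```text
clock: 11.67
tcp_pos: [0.4352, -0.4202, 0.144]
orientation: [-0.0, 0.0, 1.0, 0.0]
wrist_force: [0.3, -0.6, 0.2]
finger_gap: 0.032
grip_force: 0.0
```

```bash
python3 - <<'E'
from plan import *; from meas import *
c=cam('top'); save(c,'t5.png')
for m,st,ce,col in comps(c,amin=90): print(st,[np.round(v,1) for v in rect(c,m,.018)])
to((.450,-.220,.008,108.5))
E
```

```text
[215 110  23  15 153] [array([807.7, 293.3]), np.float64(62.7), np.float64(40.5), np.float32(89.9), array([814.9, 293.2], dtype=float32)]
[328 150  27  11 112] [array([697. , -34.1]), np.float64(76.8), np.float64(19.2), np.float32(102.5), array([697.1, -36.8], dtype=float32)]
[203 168  24  21 129] [array([630.8, 319.1]), np.float64(67.8), np.float64(53.8), np.float32(54.0), array([629. , 316.7], dtype=float32)]
[ 146  202   62   75 4465] [array([462.4, 425.5]), np.float64(205.8), np.float64(168.7), np.float32(0.6), array([461.8, 425.9], dtype=float32)]
[397 231  28  38 530] [array([ 431.7, -225.6]), np.float64(98.6), np.float64(48.2), np.float32(18.5), array([ 436.7, -224. ], dtype=float32)]
[322 232  20  37 502] [array([430.3,  -6.7]), np.float64(98.2), np.float64(46.6), np.float32(173.2), array([424.7,  -6.1], dtype=float32)]
[360 233  24  21 123] [array([ 450.3, -116.3]), np.float64(63.2), np.float64(54.8), np.float32(134.5), array([ 447.7, -113.7], dtype=float32)]
[282 237  21  24 120] [array([436.7, 103.6]), np.float64(63.0), np.float64(54.8), np.float32(45.2), array([431.7, 101.8], dtype=float32)]
[477 242   7  27 112] [array([ 416.8, -418.8]), np.float64(71.8), np.float64(16.7), np.float32(178.4), array([ 417.6, -419.7], dtype=float32)]
t 11.7167 tcp [ 0.4382 -0.4238  0.1537] yaw 90.0 gap 0.032
[ 0.012  0.204 -0.146] turn 0.324
```

View pics/t5.png

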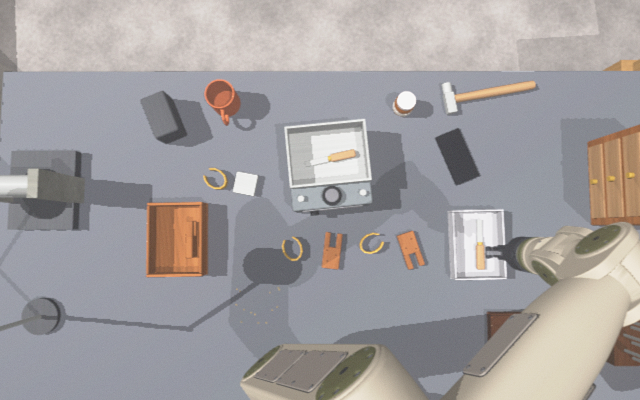

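File_a now lies in the tray at about (480,255) and everything else is where it was. Next is the file in the tub.

Call:
{"api": "move_arm", "payload": {"moves": [0.02,0.03,0.07,-0.12,0.05,0.246,0.411,0.07,-1.35,0.05,0.246,0.411,0.07,-1.35,0.05,0.246,0.411,0.07,-1.35,0.05,0.246,0.411,0.07,-1.35,0.05,0.246,0.411,0.07,-1.35,0.05,0.246,0.411,0.07,-1.35,0.05,0.246,0.411,0.07,-1.35,0.05,0.246,0.411,0.07,-1.35,0.05,0.246,0.411,0.07,-1.35,0.05,0.246,0.411,0.07,-1.35,0.05,0.246,0.411,0.07,-1.35,0.05]}}

```text
clock: 12.72
tcp_pos: [0.6704, -0.0284, 0.2117]
orientation: [0.001, 0.627, 0.779, 0.0]
wrist_force: [0.1, -1.0, 0.6]
finger_gap: 0.05
grip_force: 0.0
```

```bash
python3 - <<'E'
from plan import *
to((.684,-.0125,.069,12.5))
E
```

```text
t 12.7167 tcp [ 0.6704 -0.0284  0.2117] yaw 12.3 gap 0.05
[ 0.014  0.016 -0.143] turn 0.004
```

Call:
{"api": "move_arm", "payload": {"moves": [0.012,0.014,-0.03,0,0.05,0.012,0.014,-0.06,0,0.05,0.012,0.014,-0.08,0,0.05,0.012,0.014,-0.08,0,0.05,0.012,0.014,-0.08,0,0.05]}}

```text
clock: 13.13
tcp_pos: [0.6806, -0.0159, 0.13]
orientation: [-0.001, 0.625, 0.781, -0.001]
wrist_force: [-1.0, -0.5, 0.8]
finger_gap: 0.0502
grip_force: 0.0
```

```bash
python3 - <<'E'
from plan import *
to((.684,-.0125,.069,12.5))
E
```

```text
t 13.1333 tcp [ 0.6806 -0.0159  0.13  ] yaw 12.6 gap 0.0502
[ 0.003  0.003 -0.061] turn -0.002
```

Call:
{"api": "move_arm", "payload": {"moves": [0.003,0.003,-0.03,0,0.05,0.003,0.003,-0.055,0,0.05,0.003,0.003,-0.06,0,0.05,0.003,0.003,-0.06,0,0.05,0.003,0.003,-0.06,0,0.012,0.003,0.003,-0.06,0,0.012,0.003,0.003,-0.06,0,0.012,0.003,0.003,-0.06,0,0.012,0.003,0.003,-0.06,0,0.012,0.003,0.003,-0.03,0,0.012,0.003,0.003,0.01,0,0.012,0.003,0.003,0.05,0,0.012]}}

```text
clock: 14.13
tcp_pos: [0.6835, -0.013, 0.1816]
orientation: [-0.001, 0.625, 0.78, -0.001]
wrist_force: [1.0, -0.2, -0.5]
finger_gap: 0.02
grip_force: 49.2
```

Call:
{"api": "move_arm", "payload": {"moves": [-0.218,-0.362,0.01,1.353,0.012,-0.218,-0.362,0.01,1.353,0.012,-0.218,-0.362,0.01,1.353,0.012,-0.218,-0.362,0.01,1.353,0.012,-0.218,-0.362,0.01,1.353,0.012,-0.218,-0.362,0.01,1.353,0.012,-0.218,-0.362,0.01,1.353,0.012,-0.218,-0.362,0.01,1.353,0.012,-0.218,-0.362,0.01,1.353,0.012,-0.218,-0.362,0.01,1.353,0.012,-0.218,-0.362,0.01,1.353,0.012,-0.218,-0.362,0.01,1.353,0.012]}}

```text
clock: 15.13
tcp_pos: [0.464, -0.38, 0.1918]
orientation: [0.0, -0.001, 1.0, -0.002]
wrist_force: [0.2, 1.6, -1.8]
finger_gap: 0.02
grip_force: 49.3
```

```bash
python3 - <<'E'
from plan import *
to((.465,-.372,.0205,90))
E
```

```text
t 15.1333 tcp [ 0.464  -0.38    0.1918] yaw 90.1 gap 0.02
[ 0.001  0.008 -0.171] turn -0.002
```

Call:
{"api": "move_arm", "payload": {"moves": [0,0.006,-0.04,0,0.012,0,0.006,-0.08,0,0.012,0,0.006,-0.12,0,0.012,0,0.006,-0.16,0,0.012,0,0.006,-0.17,0,0.012,0,0.006,-0.17,0,0.012,0,0.006,-0.17,0,0.03,0,0.006,-0.17,0,0.03,0,0.006,-0.17,0,0.03,0,0.006,-0.13,0,0.03,0,0.006,-0.09,0,0.03,0,0.006,-0.05,0,0.068]}}

```text
clock: 16.13
tcp_pos: [0.4661, -0.3692, 0.1427]
orientation: [-0.0, -0.001, 1.0, 0.0]
wrist_force: [0.8, -1.0, -0.6]
finger_gap: 0.041
grip_force: 0.0
```

```bash
python3 - <<'E'
from plan import *
to((.450,-.220,.12,108.5),(.450,-.220,.003,108.5))
E
```

```text
t 16.1333 tcp [ 0.4661 -0.3692  0.1427] yaw 90.1 gap 0.041
[-0.016  0.149 -0.023] turn 0.321
[-0.016  0.149 -0.14 ] turn 0.321
```

Call:
{"api": "move_arm", "payload": {"moves": [-0.016,0.149,0,0.321,0.066,-0.016,0.149,0,0.321,0.066,-0.016,0.149,0,0.321,0.066,-0.016,0.149,-0.02,0.321,0.066,-0.016,0.149,-0.06,0.321,0.066,-0.016,0.149,-0.1,0.321,0.066,-0.016,0.149,-0.125,0.321,0.066,-0.016,0.149,-0.132,0.321,0.066,-0.016,0.149,-0.134,0.321,0.066,-0.016,0.149,-0.136,0.321,0.066,-0.016,0.149,-0.138,0.321,0.066,-0.016,0.149,-0.138,0.321,0.066]}}

```text
clock: 17.13
tcp_pos: [0.4517, -0.2212, 0.0043]
orientation: [0.001, -0.161, 0.987, -0.001]
wrist_force: [1.1, -0.6, 0.0]
finger_gap: 0.0662
grip_force: 0.0
```

```bash
python3 - <<'E'
from plan import *
to((.450,-.220,.003,108.5))
c=cam('wrist'); save(c,'w6.png')
E
```

```text
t 17.1333 tcp [ 0.4517 -0.2212  0.0043] yaw 108.5 gap 0.0662
[-0.002  0.001 -0.001] turn 0.0
```

View pics/w6.png

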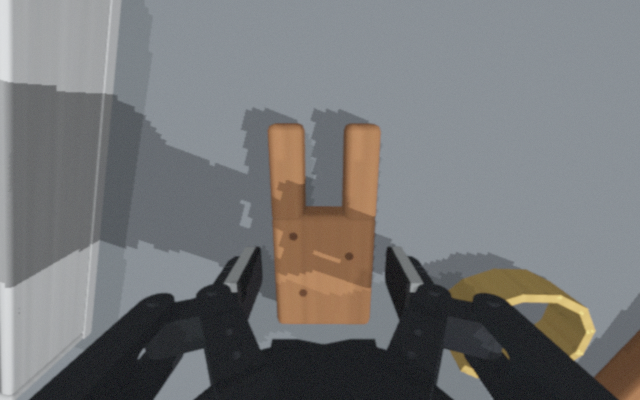

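The fingers straddle the solid end of the pin, centred at about (323,280), with no contact. I'll close gently.

Call:
{"api": "move_arm", "payload": {"moves": [0,0,0.001,0,0.058,0,0,0.001,0,0.052,0,0,0.001,0,0.046,0,0,0.001,0,0.042,0,0,0.001,0,0.042,0,0,0.001,0,0.042], "newtons": 30}}

```text
clock: 17.68
tcp_pos: [0.4515, -0.221, 0.0055]
orientation: [0.001, -0.161, 0.987, -0.001]
wrist_force: [-1.3, -0.4, 9.5]
finger_gap: 0.0476
grip_force: 36.0
```

Call:
{"api": "move_arm", "payload": {"moves": [0,0,0.01,0,0.042,0,0,0.04,0,0.042,0,0,0.08,0,0.042,0,0.03,0.12,0,0.042,0,0.06,0.15,0,0.042,0.03,0.44,0.17,-0.32,0.042,0.03,0.44,0.17,-0.32,0.042,0.03,0.44,0.17,-0.32,0.042,0.03,0.44,0.17,-0.32,0.042,0.03,0.44,0.17,-0.32,0.042,0.03,0.44,0.17,-0.32,0.042,0.03,0.44,0.17,-0.32,0.042], "newtons": 45}}

```text
clock: 18.68
tcp_pos: [0.4717, 0.1147, 0.1673]
orientation: [0.0, -0.001, 1.0, 0.0]
wrist_force: [1.7, -0.2, -0.8]
finger_gap: 0.0468
grip_force: 47.4
```

Call:
{"api": "move_arm", "payload": {"moves": [0.0,0.34,0,0,0.042,0.0,0.34,0,0,0.042,0.0,0.34,0,0,0.042,0.0,0.34,0,0,0.042,0.0,0.34,0,0,0.042,0.0,0.34,0,0,0.042,0.0,0.34,0,0,0.042,0.0,0.34,0,0,0.042,0.0,0.34,0,0,0.042,0,0.34,0,0,0.042]}}

```text
clock: 19.52
tcp_pos: [0.4712, 0.4553, 0.1659]
orientation: [-0.0, -0.004, 1.0, 0.0]
wrist_force: [0.6, -0.4, -1.1]
finger_gap: 0.047
grip_force: 47.4
```

```bash
python3 - <<'E'
from plan import *
to((.482,.437,.062,90))
E
```

```text
t 19.5167 tcp [0.4712 0.4553 0.1659] yaw 90.4 gap 0.047
[ 0.011 -0.018 -0.104] turn -0.007
```

Call:
{"api": "move_arm", "payload": {"moves": [0.011,-0.018,-0.04,0,0.042,0.011,-0.018,-0.08,0,0.042,0.011,-0.018,-0.1,0,0.042,0.011,-0.018,-0.104,0,0.042,0.011,-0.018,-0.104,0,0.042,0.011,-0.018,-0.104,0,0.06,0.011,-0.018,-0.104,0,0.06,0.011,-0.018,-0.104,0,0.06,0.011,-0.018,-0.08,0,0.06,0.011,-0.018,-0.04,0,0.066,0.011,-0.018,0,0,0.066,0.011,-0.018,0,0,0.066]}}

```text
clock: 20.52
tcp_pos: [0.4872, 0.4377, 0.1775]
orientation: [0.007, -0.002, 1.0, 0.005]
wrist_force: [-0.4, 0.9, 1.1]
finger_gap: 0.0657
grip_force: 0.0
```

```bash
python3 - <<'E'
from plan import *; from meas import *
c=cam('top')
for m,st,ce,col in comps(c,x0=210,y0=150,amin=90): print(st,[np.round(v,1) for v in rect(c,m,.018)])
w=cam('wrist'); cv2.imwrite('pics/w7.png',w['pixels'][:,:,::-1])
to((.410,-.004,.12,83),(.410,-.004,.006,83))
E
```

```text
[210 168  17  21  98] [array([633.2, 312.8]), np.float64(57.4), np.float64(45.1), np.float32(1.0), array([629.3, 308.2], dtype=float32)]
[458 217   7  27 130] [array([ 486.2, -368.4]), np.float64(72.4), np.float64(16.4), np.float32(2.0), array([ 486.8, -367.9], dtype=float32)]
[322 232  20  37 473] [array([430.2,  -6.6]), np.float64(97.9), np.float64(45.5), np.float32(173.4), array([423.6,  -6. ], dtype=float32)]
[360 233  24  21 106] [array([ 450. , -114.5]), np.float64(63.3), np.float64(53.6), np.float32(121.6), array([ 448.6, -113.3], dtype=float32)]
[282 237  21  24 118] [array([433.5, 102.9]), np.float64(63.6), np.float64(53.6), np.float32(20.4), array([431.1, 102. ], dtype=float32)]
[477 242   7  27  97] [array([ 416.8, -418.8]), np.float64(71.9), np.float64(16.7), np.float32(178.4), array([ 418.5, -419.6], dtype=float32)]
t 20.6167 tcp [0.4852 0.4362 0.171 ] yaw 90.2 gap 0.066
[-0.075 -0.44  -0.051] turn -0.126
[-0.075 -0.44  -0.165] turn -0.126
```

View pics/w7.png

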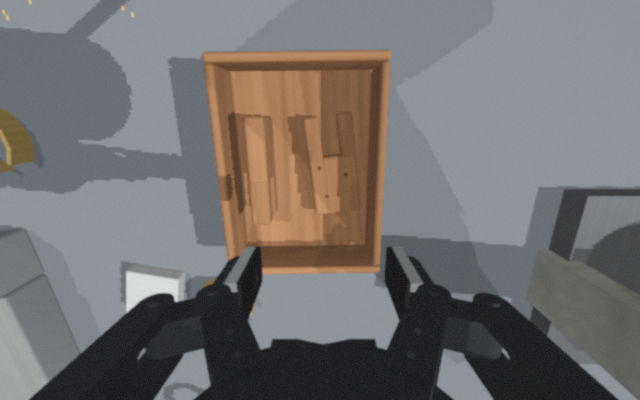

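Two pins are in the box, one on edge at (260,170) and one flat at (330,170). Now the third pin.

Call:
{"api": "move_arm", "payload": {"moves": [-0.075,-0.44,-0.02,-0.126,0.066,-0.075,-0.44,-0.02,-0.126,0.066,-0.075,-0.44,-0.02,-0.126,0.066,-0.075,-0.44,-0.02,-0.126,0.066,-0.075,-0.44,-0.02,-0.126,0.066,-0.075,-0.44,-0.02,-0.126,0.066,-0.075,-0.44,-0.02,-0.126,0.066,-0.075,-0.44,-0.02,-0.126,0.066,-0.075,-0.44,-0.02,-0.126,0.066,-0.075,-0.44,-0.02,-0.126,0.066,-0.075,-0.44,-0.02,-0.126,0.066,-0.075,-0.44,-0.02,-0.126,0.066]}}

```text
clock: 21.62
tcp_pos: [0.4067, -0.0094, 0.1457]
orientation: [-0.001, 0.065, 0.998, -0.001]
wrist_force: [-0.8, 0.7, -1.3]
finger_gap: 0.0664
grip_force: 0.0
```

```bash
python3 - <<'E'
from plan import *
to((.410,-.004,.0055,83.2))
E
```

```text
t 21.6167 tcp [ 0.4067 -0.0094  0.1457] yaw 82.6 gap 0.0664
[ 0.003  0.005 -0.14 ] turn 0.01
```

Call:
{"api": "move_arm", "payload": {"moves": [0.001,0.002,-0.04,0,0.066,0.001,0.002,-0.08,0,0.066,0.001,0.002,-0.12,0,0.066,0.001,0.002,-0.136,0,0.066,0.001,0.002,-0.141,0,0.066,0.001,0.002,-0.141,0,0.066,0.001,0.002,-0.141,0,0.058,0.001,0.002,-0.14,0,0.052,0.001,0.002,-0.14,0,0.046,0.001,0.002,-0.14,0,0.042,0.001,0.002,-0.14,0,0.042,0.001,0.002,-0.14,0,0.042], "newtons": 30}}

```text
clock: 22.62
tcp_pos: [0.4109, -0.0035, 0.0081]
orientation: [0.002, 0.061, 0.998, -0.0]
wrist_force: [-0.6, 0.0, 8.1]
finger_gap: 0.0472
grip_force: 31.5
```

Call:
{"api": "move_arm", "payload": {"moves": [0,0,0.01,0,0.042,0,0,0.04,0,0.042,0,0,0.08,0,0.042,0.01,0.03,0.12,0,0.042,0.01,0.06,0.15,0,0.042,0.034,0.434,0.17,0.12,0.042,0.034,0.434,0.17,0.12,0.042,0.034,0.434,0.17,0.12,0.042,0.034,0.434,0.17,0.12,0.042,0.034,0.434,0.17,0.12,0.042,0.034,0.434,0.17,0.12,0.042,0.034,0.434,0.17,0.12,0.042], "newtons": 45}}

```text
clock: 23.62
tcp_pos: [0.4372, 0.3427, 0.1713]
orientation: [0.001, 0.001, 1.0, 0.001]
wrist_force: [0.7, -0.2, 0.2]
finger_gap: 0.0471
grip_force: 48.9
```

```bash
python3 - <<'E'
from plan import *
to((.445,.432,.072,90))
E
```

```text
t 23.6167 tcp [0.4372 0.3427 0.1713] yaw 89.9 gap 0.0471
[ 0.008  0.089 -0.099] turn 0.002
```

Call:
{"api": "move_arm", "payload": {"moves": [0.007,0.08,0,0,0.042,0.007,0.08,0,0,0.042,0.007,0.08,-0.03,0,0.042,0.007,0.08,-0.07,0,0.042,0.007,0.08,-0.1,0,0.042,0.007,0.08,-0.1,0,0.042,0.007,0.08,-0.1,0,0.06,0.007,0.08,-0.1,0,0.06,0.007,0.08,-0.1,0,0.06,0.007,0.08,-0.06,0,0.06,0.007,0.08,-0.02,0,0.07,0.007,0.08,0,0,0.07]}}

```text
clock: 24.62
tcp_pos: [0.4469, 0.4217, 0.1775]
orientation: [0.004, 0.002, 1.0, 0.003]
wrist_force: [1.1, 1.0, -0.1]
finger_gap: 0.07
grip_force: 0.0
```

```bash
python3 - <<'E'
from plan import *; from meas import *
w=cam('wrist'); cv2.imwrite('pics/w8.png',w['pixels'][:,:,::-1])
to((.632,.321,.15,144),(.632,.321,.006,144))
E
```

```text
t 24.6667 tcp [0.4483 0.4228 0.181 ] yaw 89.8 gap 0.0699
[ 0.184 -0.102 -0.031] turn 0.946
[ 0.184 -0.102 -0.175] turn 0.946
```

View pics/w8.png

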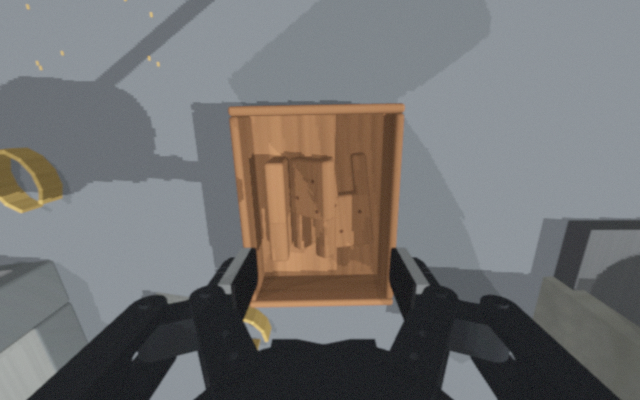

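All three pins are in the box, the third leaning at (310,195). Next I'll move part of the way and measure cuff 1 again.

Call:
{"api": "move_arm", "payload": {"moves": [0.06,-0.2,0.04,0.946,0.08,0.06,-0.2,0.04,0.946,0.08,0.06,-0.2,0.04,0.946,0.08,0.06,-0.2,0.04,0.946,0.08,0.06,-0.2,0.04,0.946,0.08,0.06,-0.2,0.04,0.946,0.08,0.06,-0.2,0.04,0.946,0.08,0.06,-0.2,0.04,0.946,0.08,0.06,-0.2,0.04,0.946,0.08]}}

```text
clock: 25.42
tcp_pos: [0.5058, 0.2196, 0.2125]
orientation: [0.002, -0.455, 0.891, -0.0]
wrist_force: [0.6, -0.2, 1.0]
finger_gap: 0.0801
grip_force: 0.0
```

```bash
cat > cuffs.py <<'E'
from plan import *; from meas import *
c=cam('top')
for m,st,ce,col in comps(c,x0=190,y0=130,amin=60):
    if st[4]<160 and min(st[2],st[3])>12:
        ys,xs=np.nonzero(m); P=np.array([ray(c,(x,y),.02)[:2] for x,y in zip(xs,ys)],np.float32)*1000
        e=cv2.fitEllipseDirect(P); print(st[4],'ell',np.round(e[0],1),np.round(e[1],1),'major',round((e[2]+90)%180,1),'bbox',P.min(0),P.max(0),'mean',P.mean(0))
E
python3 - <<'E'
from cuffs import *
to((.632,.321,.15,144),(.632,.321,.006,144))
E
```

```text
125 ell [632.3 321. ] [48.6 65.1] major 55.3 bbox [604.4879  289.55853] [661.12836 354.62726] mean [628.81744 316.5991 ]
117 ell [ 450.9 -116.5] [49.7 62.5] major 116.0 bbox [ 422.7083 -149.5336] [478.03412 -85.46978] mean [ 447.25143 -112.95962]
125 ell [436.8 103.8] [49.3 63.2] major 21.9 bbox [403.68475  75.61584] [467.217   131.28809] mean [431.42892 101.75984]
t 25.4667 tcp [0.5055 0.2199 0.2122] yaw 143.9 gap 0.08
[ 0.127  0.101 -0.062] turn 0.003
[ 0.127  0.101 -0.206] turn 0.003
```

Call:
{"api": "move_arm", "payload": {"moves": [0.127,0.101,-0.02,0,0.08,0.127,0.101,-0.02,0,0.08,0.127,0.101,-0.02,0,0.08,0.127,0.101,-0.02,0,0.08,0.127,0.101,-0.06,0,0.08,0.127,0.101,-0.1,0,0.08,0.127,0.101,-0.14,0,0.08,0.127,0.101,-0.18,0,0.08,0.127,0.101,-0.203,0,0.08,0.127,0.101,-0.203,0,0.08,0.127,0.101,-0.203,0,0.08]}}

```text
clock: 26.38
tcp_pos: [0.6307, 0.3213, 0.0061]
orientation: [-0.001, -0.454, 0.891, 0.0]
wrist_force: [0.5, -0.1, 0.4]
finger_gap: 0.0799
grip_force: 0.0
```

Call:
{"api": "move_arm", "payload": {"moves": [0,0,0,0,0.07,0,0,0,0,0.062,0,0,0,0,0.056,0,0,0,0,0.048,0,0,0,0,0.048,0,0,0,0,0.048], "newtons": 40}}

```text
clock: 26.88
tcp_pos: [0.6331, 0.322, 0.0101]
orientation: [0.002, -0.454, 0.891, -0.0]
wrist_force: [-0.9, 0.0, 4.9]
finger_gap: 0.0525
grip_force: 41.8
```

Call:
{"api": "move_arm", "payload": {"moves": [0,0,0.03,0,0.044,0,0,0.07,0,0.044,0,0,0.11,0,0.044,0,0,0.15,0,0.044,0,0,0.19,0.1,0.044,0.051,-0.264,0.2,0.63,0.044,0.051,-0.264,0.2,0.63,0.044,0.051,-0.264,0.2,0.63,0.044,0.051,-0.264,0.2,0.63,0.044,0.051,-0.264,0.2,0.63,0.044,0.051,-0.264,0.2,0.63,0.044,0.051,-0.264,0.2,0.63,0.044], "newtons": 60}}

```text
clock: 27.88
tcp_pos: [0.6833, 0.0523, 0.2086]
orientation: [0.0, -0.707, 0.708, -0.001]
wrist_force: [0.7, -0.3, -1.4]
finger_gap: 0.0519
grip_force: 62.7
```

Call:
{"api": "move_arm", "payload": {"moves": [0,0,0,0,0.044,0,0,0,0,0.044]}}

```text
clock: 28.05
tcp_pos: [0.6828, 0.0556, 0.2081]
orientation: [0.001, -0.707, 0.707, -0.0]
wrist_force: [0.9, 0.9, -1.5]
finger_gap: 0.0517
grip_force: 62.7
```

```bash
python3 - <<'E'
from plan import *
to((.684,.058,.068,180))
E
```

```text
t 28.05 tcp [0.6828 0.0556 0.2081] yaw 180.0 gap 0.0517
[ 0.001  0.002 -0.14 ] turn 0.001
```

Call:
{"api": "move_arm", "payload": {"moves": [0,0.002,-0.04,0,0.044,0,0.002,-0.08,0,0.044,0,0.002,-0.12,0,0.044,0,0.002,-0.137,0,0.044,0,0.002,-0.137,0,0.044,0,0.002,-0.137,0,0.07,0,0.002,-0.137,0,0.07,0,0.002,-0.137,0,0.07,0,0.002,-0.1,0,0.07,0,0.002,-0.06,0,0.07,0,0.002,-0.02,0,0.08,0,0.002,0.0,0,0.08]}}

```text
clock: 29.05
tcp_pos: [0.6845, 0.0596, 0.2143]
orientation: [-0.003, 0.708, -0.706, 0.003]
wrist_force: [1.3, 1.1, -0.4]
finger_gap: 0.08
grip_force: 0.0
```

```bash
python3 - <<'E'
from cuffs import *
to((.451,-.1165,.15,28),(.437,.104,.15,112))
E
```

```text
126 ell [ 450.9 -116.4] [49.4 62.8] major 116.2 bbox [ 422.7083 -149.5336] [478.03412 -82.77477] mean [ 448.12967 -113.59061]
t 29.1 tcp [0.6859 0.0595 0.2176] yaw -179.8 gap 0.08
[-0.235 -0.176 -0.068] turn 0.486
[-0.249  0.044 -0.068] turn -1.19
```

Call:
{"api": "move_arm", "payload": {"moves": [-0.249,0.044,-0.02,-1.19,0.08,-0.249,0.044,-0.02,-1.19,0.08,-0.249,0.044,-0.02,-1.19,0.08,-0.249,0.044,-0.02,-1.19,0.08,-0.249,0.044,-0.02,-1.19,0.08,-0.249,0.044,-0.02,-1.19,0.08,-0.249,0.044,-0.02,-1.19,0.08,-0.249,0.044,-0.1,-1.19,0.08,-0.249,0.044,-0.1,-1.19,0.08,-0.249,0.044,-0.1,-1.19,0.08,-0.249,0.044,-0.1,-1.19,0.08]}}

```text
clock: 30.02
tcp_pos: [0.4317, 0.1034, 0.1058]
orientation: [-0.001, -0.19, 0.982, 0.0]
wrist_force: [0.1, 0.3, 0.4]
finger_gap: 0.0798
grip_force: 0.0
```

```bash
python3 - <<'E'
from cuffs import *
to((.437,.104,.008,112))
w=cam('wrist')
for m,st,ce,col in comps(w,0,640,0,400,amin=300): print(st,ce,col)
E
```

```text
106 ell [689.9  62.2] [51.7 66. ] major 88.0 bbox [663.5377    28.249815] [717.6965    93.102936] mean [690.57     58.09156]
113 ell [ 450.9 -116.6] [49.4 63.7] major 117.0 bbox [ 422.7083 -149.5336] [478.03412 -85.46978] mean [ 449.31906 -113.87564]
t 30.0667 tcp [0.4333 0.1034 0.1072] yaw 112.1 gap 0.0801
[ 0.004  0.001 -0.099] turn -0.001
[   0   89  107   75 3573] [ 56.9202351  124.02406941] [ 21. 123. 121.]
[ 288  170   67   80 1462] [320.97742818 208.82216142] [ 22. 113. 176.]
[  537   233   103   167 10584] [601.57879819 310.07407407] [ 13. 126.  89.]
[483 373  26  27 385] [494.06493506 388.93506494] [ 13. 126.  95.]
```

Call:
{"api": "move_arm", "payload": {"moves": [0.002,0.001,-0.04,0,0.08,0.002,0.001,-0.08,0,0.08,0.002,0.001,-0.1,0,0.08,0.002,0.001,-0.1,0,0.08,0.002,0.001,-0.1,0,0.07,0.002,0.001,-0.1,0,0.062,0.002,0.001,-0.098,0,0.056,0.002,0.001,-0.097,0,0.048,0.002,0.001,-0.097,0,0.046,0.002,0.001,-0.097,0,0.044,0.002,0.001,-0.097,0,0.044], "newtons": 50}}

```text
clock: 31.03
tcp_pos: [0.4374, 0.1044, 0.0119]
orientation: [0.002, -0.191, 0.982, -0.0]
wrist_force: [-0.5, 0.2, 9.9]
finger_gap: 0.0522
grip_force: 53.2
```

Call:
{"api": "move_arm", "payload": {"moves": [0,0,0.03,0,0.044,0,0,0.07,0,0.044,0,0,0.11,0.1,0.044,0,0,0.15,0.2,0.044,0,0,0.19,0.3,0.044,0.249,-0.156,0.2,1.185,0.044,0.249,-0.156,0.2,1.185,0.044,0.249,-0.156,0.2,1.185,0.044,0.249,-0.156,0.2,1.185,0.044,0.249,-0.156,0.2,1.185,0.044,0.249,-0.156,0.2,1.185,0.044,0.249,-0.156,0.2,1.185,0.044], "newtons": 60}}

```text
clock: 32.03
tcp_pos: [0.6838, -0.0517, 0.2105]
orientation: [0.0, -0.705, 0.709, -0.0]
wrist_force: [1.1, 0.6, -0.4]
finger_gap: 0.0515
grip_force: 63.1
```

Call:
{"api": "move_arm", "payload": {"moves": [0.004,0,0,0.12,0.044,0.004,0,0,0.12,0.044,0.004,0,0,0.12,0.044]}}

```text
clock: 32.28
tcp_pos: [0.686, -0.0505, 0.2093]
orientation: [0.0, 0.743, -0.669, -0.001]
wrist_force: [-0.2, 0.5, -0.6]
finger_gap: 0.0516
grip_force: 63.2
```

```bash
python3 - <<'E'
from plan import *
to((.686,-.052,.069,180))
E
```

```text
t 32.2833 tcp [ 0.686  -0.0505  0.2093] yaw -174.1 gap 0.0516
[-0.    -0.001 -0.14 ] turn -0.104
```

Call:
{"api": "move_arm", "payload": {"moves": [0,-0.002,-0.04,-0.08,0.044,0,-0.002,-0.08,-0.08,0.044,0,-0.002,-0.12,-0.08,0.044,0,-0.002,-0.138,-0.08,0.044,0,-0.002,-0.138,-0.08,0.044,0,-0.002,-0.138,-0.08,0.07,0,-0.002,-0.138,-0.08,0.07,0,-0.002,-0.138,-0.08,0.07,0,-0.002,-0.1,-0.08,0.07,0,-0.002,-0.06,-0.08,0.07,0,-0.002,-0.02,-0.08,0.08,0,-0.002,0.0,-0.08,0.08]}}

```text
clock: 33.28
tcp_pos: [0.6885, -0.0527, 0.218]
orientation: [-0.003, 0.717, -0.698, 0.004]
wrist_force: [1.2, -0.5, 0.5]
finger_gap: 0.0798
grip_force: 0.0
```

```bash
python3 - <<'E'
from cuffs import *
to((.451,-.1165,.15,28))
E
```

```text
111 ell [689.9  62.4] [51.6 66.8] major 88.0 bbox [663.5377    28.249815] [717.6965   93.19656] mean [691.45605   58.172108]
t 33.3333 tcp [ 0.6898 -0.053   0.2212] yaw -178.5 gap 0.08
[-0.239 -0.063 -0.071] turn 0.462
```

Call:
{"api": "move_arm", "payload": {"moves": [-0.239,-0.063,-0.02,0.462,0.08,-0.239,-0.063,-0.02,0.462,0.08,-0.239,-0.063,-0.02,0.462,0.08,-0.239,-0.063,-0.02,0.462,0.08,-0.239,-0.063,-0.02,0.462,0.08,-0.239,-0.063,-0.02,0.462,0.08,-0.239,-0.063,-0.02,0.462,0.08,-0.239,-0.063,-0.1,0.462,0.08,-0.239,-0.063,-0.1,0.462,0.08,-0.239,-0.063,-0.1,0.462,0.08,-0.239,-0.063,-0.1,0.462,0.08]}}

```text
clock: 34.25
tcp_pos: [0.4462, -0.1149, 0.1098]
orientation: [0.0, 0.857, -0.515, -0.001]
wrist_force: [0.4, 0.7, 1.0]
finger_gap: 0.0801
grip_force: 0.0
```

```bash
python3 - <<'E'
from cuffs import *
to((.451,-.1165,.0075,28))
w=cam('wrist')
for m,st,ce,col in comps(w,0,640,0,400,amin=300): print(st,ce,col)
save(w,'w9.png')
E
```

```text
108 ell [693.  -54.8] [51.5 66.6] major 89.1 bbox [666.2084  -90.27798] [720.3696   -25.297707] mean [694.16296 -58.67078]
107 ell [689.9  62.3] [51.7 66.6] major 87.7 bbox [663.5377    28.249815] [717.6965   93.19656] mean [691.03613   58.235165]
t 34.3 tcp [ 0.4479 -0.1156  0.1113] yaw -152.0 gap 0.0802
[ 0.003 -0.001 -0.104] turn -0.001
[ 289  167   66   79 1493] [321.52042867 214.88345613] [ 21. 115. 183.]
```

View pics/w9.png

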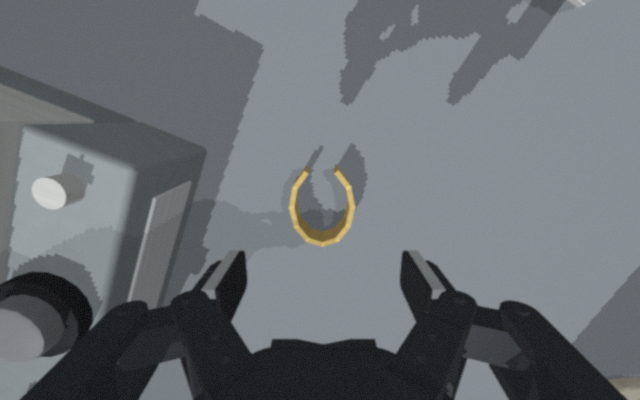

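Cuff 3 is centred at about (322,205) and lined up with the fingers, and the other two cuffs are in the tub. I'll grip it.

Call:
{"api": "move_arm", "payload": {"moves": [0.002,0,-0.04,0,0.08,0.002,0,-0.08,0,0.08,0.002,0,-0.103,0,0.08,0.002,0,-0.103,0,0.08,0.002,0,-0.103,0,0.07,0.002,0,-0.103,0,0.062,0.002,0,-0.101,0,0.056,0.002,0,-0.1,0,0.048,0.002,0,-0.1,0,0.046,0.002,0,-0.1,0,0.044,0.002,0,-0.1,0,0.044], "newtons": 50}}

```text
clock: 35.27
tcp_pos: [0.4514, -0.1163, 0.0121]
orientation: [-0.0, 0.857, -0.515, 0.002]
wrist_force: [-0.4, 0.2, 10.6]
finger_gap: 0.0524
grip_force: 53.3
```

Call:
{"api": "move_arm", "payload": {"moves": [0,0,0.03,0,0.044,0,0,0.07,0,0.044,0,0,0.11,-0.1,0.044,0,0,0.15,-0.2,0.044,0,0,0.19,-0.3,0.044,0.238,0.12,0.2,-0.47,0.044,0.238,0.12,0.2,-0.47,0.044,0.238,0.12,0.2,-0.47,0.044,0.238,0.12,0.2,-0.47,0.044,0.238,0.12,0.2,-0.47,0.044,0.238,0.12,0.2,-0.47,0.044,0.238,0.12,0.2,-0.47,0.044], "newtons": 60}}

```text
clock: 36.27
tcp_pos: [0.691, 0.0071, 0.2098]
orientation: [-0.001, 0.715, -0.699, 0.001]
wrist_force: [0.1, -0.7, -0.4]
finger_gap: 0.0519
grip_force: 63.1
```

Call:
{"api": "move_arm", "payload": {"moves": [0,0,0,0,0.044,0,0,0,0,0.044]}}

```text
clock: 36.43
tcp_pos: [0.6879, 0.0053, 0.2093]
orientation: [0.0, 0.714, -0.7, -0.0]
wrist_force: [0.0, -0.9, -0.9]
finger_gap: 0.0516
grip_force: 63.1
```

```bash
python3 - <<'E'
from plan import *
to((.690,.003,.096,180))
E
```

```text
t 36.4333 tcp [0.6879 0.0053 0.2093] yaw -178.8 gap 0.0516
[ 0.002 -0.002 -0.113] turn -0.021
```

Call:
{"api": "move_arm", "payload": {"moves": [0.002,-0.002,-0.04,0,0.044,0.002,-0.002,-0.08,0,0.044,0.002,-0.002,-0.105,0,0.044,0.002,-0.002,-0.114,0,0.044,0.002,-0.002,-0.114,0,0.044,0.002,-0.002,-0.114,0,0.064,0.002,-0.002,-0.114,0,0.068,0.002,-0.002,-0.114,0,0.068,0.002,-0.002,-0.08,0,0.07,0.002,-0.002,-0.04,0,0.07,0.002,-0.002,0,0,0.08]}}

```text
clock: 37.35
tcp_pos: [0.6892, 0.0025, 0.2121]
orientation: [-0.0, 0.714, -0.7, 0.0]
wrist_force: [1.8, -0.9, 0.5]
finger_gap: 0.0793
grip_force: 0.0
```

Call:
{"api": "move_arm", "payload": {"moves": [-0.2,-0.02,0.04,0,0.04,-0.2,-0.02,0.04,0,0,-0.2,-0.02,0.04,0,0,-0.2,-0.02,0.04,0,0,-0.2,-0.02,0.04,0,0,-0.2,-0.02,0.04,0,0,-0.2,-0.02,0.04,0,0]}}

```text
clock: 37.93
tcp_pos: [0.4888, -0.0176, 0.2528]
orientation: [-0.001, 0.714, -0.7, 0.002]
wrist_force: [0.8, -0.0, 0.1]
finger_gap: 0.0002
grip_force: 0.0
```

```bash
python3 - <<'E'
from cuffs import *
save(c,'t9.png'); im=c['pixels']
# button: dark ring / grey cap
crop=cv2.resize(im[110:290,140:520],None,fx=2.1,fy=2.1,interpolation=cv2.INTER_CUBIC); cv2.imwrite('pics/t9c.png',crop[:,:,::-1])
g=cv2.cvtColor(im,cv2.COLOR_RGB2GRAY); m=(g<75).astype(np.uint8); m[:182]=0;m[207:]=0;m[:,:318]=0;m[:,346:]=0
ys,xs=np.nonzero(m); print('btn',xs.mean(),ys.mean(),xs.min(),xs.max(),ys.min(),ys.max(),ray(c,(xs.mean(),ys.mean()),.105))
to((.577,-.006,.13,180))
E
```

```text
<stdin>:6: RuntimeWarning: Mean of empty slice.
  ret = ret.dtype.type(ret / rcount)
Traceback (most recent call last):
ValueError: zero-size array to reduction operation minimum which has no identity
```

View pics/t9c.png

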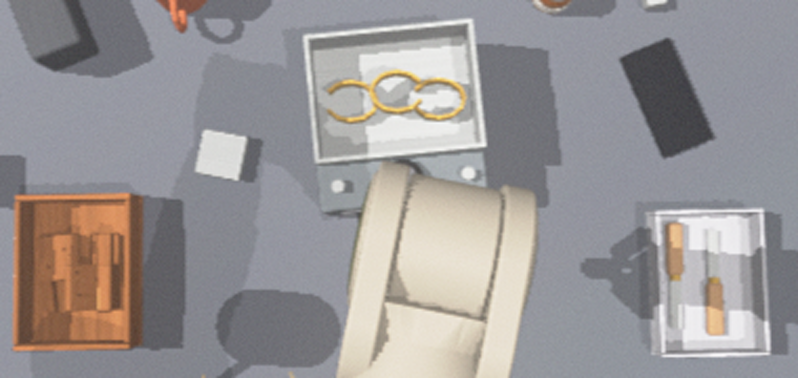

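Everything is put away: the cuffs are in the tub at about (397,95), two files are in the tray at (675,275) and (713,285), and three pins are in the box at (85,270). Now the button.

Call:
{"api": "move_arm", "payload": {"moves": [0.087,0.014,0,0,0,0.087,0.014,0,0,0,0.087,0.014,0,0,0,0.087,0.014,-0.04,0,0,0.087,0.014,-0.08,0,0,0.087,0.014,-0.118,0,0,0.087,0.014,-0.118,0,0,0.087,0.014,-0.118,0,0]}}

```text
clock: 38.65
tcp_pos: [0.5772, -0.0032, 0.1304]
orientation: [0.001, 0.714, -0.7, -0.001]
wrist_force: [-1.1, 1.2, 1.9]
finger_gap: -0.0003
grip_force: 1.0
```

Call:
{"api": "move_arm", "payload": {"moves": [0,0,-0.003,0,0,0,0,-0.006,0,0,0,0,-0.009,0,0,0,0,-0.012,0,0,0,0,-0.012,0,0,0,0,-0.012,0,0]}}

```text
clock: 39.15
tcp_pos: [0.5779, -0.0034, 0.1238]
orientation: [-0.002, 0.714, -0.7, 0.002]
wrist_force: [-6.4, 2.0, 19.9]
finger_gap: -0.0
grip_force: 10.3
```

Call:
{"api": "move_arm", "payload": {"moves": [0,0,-0.001,0,0,0,0,-0.002,0,0,0,0,-0.002,0,0,0,0,-0.002,0,0]}}

```text
clock: 39.48
tcp_pos: [0.5779, -0.0034, 0.1236]
orientation: [-0.002, 0.714, -0.7, 0.002]
wrist_force: [-9.5, 2.3, 30.9]
finger_gap: 0.0002
grip_force: 15.5
```

```bash
python3 - <<'E'
from h import *
c=cam('side'); a=cv2.resize(c['pixels'][150:260,280:420],(560,440),interpolation=cv2.INTER_CUBIC)
b=cv2.imread('pics/side0.png')[150:260,280:420][:,:,::-1]; b=cv2.resize(b,(560,440),interpolation=cv2.INTER_CUBIC)
cv2.imwrite('pics/btn.png',np.hstack([a[:,:400],b[:,:400]])[:,:,::-1]); s=env.get_state(); print(s['tcp_pos'],s['wrist_force'])
E
```

```text
[ 0.57791898 -0.00338535  0.12357877] [-10.4326406    1.82817785  31.52602516]
```

View pics/btn.png

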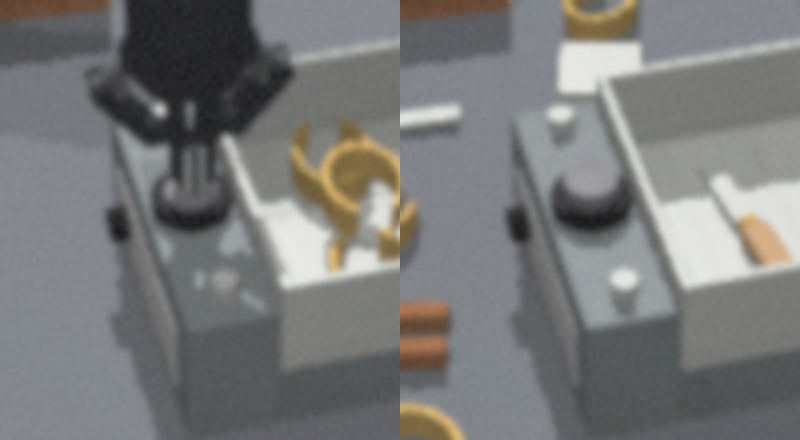

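The fingers are centred on the button at about (190,200), it sits visibly lower than at the start, and the stop is hard. I'll release and move clear.

Call:
{"api": "move_arm", "payload": {"moves": [0,0,0.01,0,0,0,0,0.04,0,0,0,0,0.08,0,0,-0.05,0,0.12,0,0,-0.08,0,0.14,0,0,-0.08,0,0.14,0,0,-0.08,0,0.14,0,0,-0.08,0,0.14,0,0,-0.08,0,0.14,0,0,-0.08,0,0.14,0,0]}}

```text
clock: 40.37
tcp_pos: [0.497, -0.0036, 0.2566]
orientation: [0.0, 0.714, -0.7, -0.001]
wrist_force: [-0.4, -0.0, 0.7]
finger_gap: 0.0001
grip_force: 0.0
```

```bash
python3 - <<'E'
from meas import *
c=cam('top')
for m,st,ce,col in comps(c,x0=210,y0=130,amin=60): print(st,[np.round(v,0) for v in rect(c,m,.02)])
print(env.get_state()['wrist_force'], env.hand_in())
E
```

```text
[296 143  66  25 340] [array([698.,   2.]), np.float64(184.0), np.float64(67.0), np.float32(91.0), array([696.,  -0.], dtype=float32)]
[458 217   7  26 147] [array([ 487., -367.]), np.float64(70.0), np.float64(17.0), np.float32(179.0), array([ 488., -367.], dtype=float32)]
[477 242   7  27 165] [array([ 417., -418.]), np.float64(72.0), np.float64(17.0), np.float32(178.0), array([ 414., -418.], dtype=float32)]
the job is handed in; nothing more can be done
[ 0.0040505   0.4942921  -0.44990241] None
```

The job is handed in, with no verdict returned: three cuffs in the tub, two files in the tray and three pins in the box (one on edge, one leaning), then the start button pressed to its stop and released, at about 40 s on the clock.

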